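Load the gauge carrier, then crack open the dry box and hold its lid ajar

ROBOT

A 6-joint arm with a two-finger parallel gripper is mounted at the origin on the work surface; the furniture and walls round the work are solid. World frame = base frame: x ahead of the robot, y to its left, z up, the work surface at z = 0. Lengths are in m, angles in rad, forces in N, time in s.
With the tool pointing down it reaches from about 0.375 to 0.975 m from the base axis. Payload 3.8 kg.
Tool frame: the origin (TCP) lies at the very end of the fingers, on their centre line; the grasp point (between the pads) lies bot.grasp_offset behind it (bot.grasp_offset is the distance from the TCP to the grasp point, in m); y points along the fingers, x is the direction in which the jaws open and shut, and the axes are right-handed (so a half turn about y gives the same grasp; the last joint's range is limited). The gripper opens to 85 mm and grips with 20 to 120 N. Pads are 22 mm wide; open, the fingers measure 114 mm over their backs; the gripper's body (76 mm by 85 mm) begins 54 mm behind the grasp point. The pads swing forward as they close: fully open they stand 13 mm farther back than shut.
Start: joints at [-1.173, 0.264, 1.604, -0, 1.274, -0.037], TCP at [0.284, -0.612, 0.193] pointing down, gripper open.
Joint ranges: [-2.63, 2.63], [-0.94, 2.18], [0.31, 2.57], [-1.31, 4.45], [0, 2.66], [-2.55, 2.55]. Speed limits (rad/s): [2.57, 2.57, 3.14, 3.14, 3.14, 3.14].

INTERFACE

Orientations are given as a rotation vector (axis times angle).
In Python, from workcell import sensors, read_camera, job, bot gives the robot as it stands.
- The arm moves only by the tool arm_command, never from a script. Its argument "deltas" is a list of rows, each a list of 4 numbers: the shift along the tool's x, y, z in m, then the turn about the tool's y in rad. A call has 1 to 20 rows; each row shifts and turns the commanded pose from where the row before left it, along the tool's axes as they then stand; what a row does not reach is not made up. A row lasts 1/8 s, in which the tool goes at most 62.5 mm and 10.7 degrees, less where a joint would pass 70% of its speed; a pose out of reach is approached as far as the arm can. A call is refused whole if a number of a shift passes 0.0625 or a number of a turn 0.188, either way. A call with a gripper value outside its range is refused whole. "fingers" is the finger opening in m, from 0 to 0.0854, set as the call begins (left out, the last holds). The fingers move at their own pace and stop on an object; "newtons" is the grip in N (left out, the last holds). Time passes only in rows, so rows that do not move let the fingers close. It gives the time, the measured TCP pose, the force and the opening at its end, in the units of the state.
- sensors.read_state(): the state, without advancing time (a new reading comes with each control period).
- read_camera(name): name is "side" or "top"; returns a dict with "color" (480x640x3 uint8, red, green, blue), "vfov" (degrees; the focal length in pixels is half the picture's height over the tangent of half this angle, whatever the lens; pixels are square), "cx", "cy" (the principal point, pixels), "R" (3x3) and "t" (3): a world point X has camera coordinates R X + t. Camera axes: x right, y down, z forward; pixel columns grow to the right and rows downward; lengths in m; the calibration is good to about 2 mm. A picture is of the moment at which its call begins. There is no depth.
- job.finish_job(): hands the job in, once; it reports no verdict.
The state is a dict: "time": time; "q": joint angles; "joint_vel": joint speeds; "joint_torque": joint torques, N m; "tool_pos": TCP position; "tcp_rot": TCP orientation; "wrist_force": force on the tool from outside, world axes, zero at the start; "torque": the same for the moment, N m; "width": opening from 0.0 (shut) to 1.0 (fully open).
Only numpy, scipy, OpenCV 4.12 (cv2) and the standard library are available. Lean on these libraries where they do the work, as an engineer would, in place of code of your own. Each camera call takes 0.05 s, during which the arm holds its last target.

TASK

Get the gauge blocks ready for dry storage: stand the two loose steel gauge blocks in the two empty wells of the orange carrier, one per well, upright and fully down, leaving the block that is already in the middle well where it is. Then grip the blue pull tab on the lid of the dry box, break the lid free of its tight catches and hold it level, about 3 cm above the rim, so that the box can air before they go in; do not let it fly up. Finish still gripping the tab with the lid held steady clear of the box, and leave the loupe and the flange alone.

Things in the scene. Friction and masses are not known exactly. Their poses are not given: they have to be found in the camera images.
- block_thin: loose steel gauge block, 35 (x) x 12 (y) x 20 (z) mm, standing on the mat to the right of the carrier; origin at the centre of its underside; pinch it across its 12 mm (y) faces; about 70 g
- block_thick: loose steel gauge block, 35 (x) x 15 (y) x 20 (z) mm, standing on the mat to the right of the carrier; origin at the centre of its underside; pinch it across its 15 mm (y) faces; about 80 g
- carrier: low orange carrier with a black base, 176 (x) x 52 (y) x 16 (z) mm, fixed to the table; origin at the centre of its underside. Three rectangular wells in a row along its x, each 44 (x) x 24 (y) mm and 10 mm deep (floor 6 mm above the table), centres 56 mm apart; a block goes in with its 35 mm along the carrier's x
- well_0 (a point): centre of the floor of the carrier's well at its -x end (the end nearer the robot); empty at the start; axes as the carrier's
- well_1 (a point): centre of the floor of the carrier's middle well; occupied at the start by the third block
- well_2 (a point): centre of the floor of the carrier's well at its +x end; empty at the start; axes as the carrier's
- block_seated: steel gauge block 35 x 9 x 22 mm already standing in the middle well; origin at the centre of its underside; stays there
- dry_box: white dry-storage box, 140 (x) x 160 (y) x 75 (z) mm, fixed to the table; origin at the centre of its underside; its front faces -x of its frame (towards the robot). An aluminium-framed lift-off lid with a clear window lies on it, clamped by a sprung roller catch on its left and right side
- dry_lid: loose aluminium lid with a clear window, 144 (x) x 164 (y) x 12 (z) mm, 0.3 to 0.5 kg, lying shut on the box's rim, underside 75 mm above the table; a 5 mm deep plug under it sits in the box's mouth with 2 mm play; origin at the centre of its underside (rim face); axes as the box's
- catch_left (a joint): outward travel in m of the sprung steel roller on the box's left (+y) side, near 0 when shut; with its twin on the right it clamps the lid down: 10 to 16 N straight up at the tab starts the lid, the pull dies away over the first 8 mm, the rollers let go by 18 mm of lift, then only the lid's weight is felt; lowered again it rests on the rollers or the rim
- catch_right (a joint): the same for the roller on the right (-y) side
- pull_tab (a point): foot of the upright blue pull tab fixed on the middle of the lid: centre of its underside, 12 mm above the lid's underside (87 mm above the table when shut); the tab is 30 (x) x 14 (y) x 36 (z) mm on a 40 x 24 x 3 mm foot; axes as the lid's; pinch its 14 mm (y) faces from above, lift straight up; roller housings, 97 mm above the table, stand 99 mm to either side along y
- loupe: black eye loupe, 37 mm across, 30 mm high, loose among the blocks; bystander; origin at the centre of its underside
- flange: turned steel flange, 42 mm across, 16 mm high, loose among the blocks; bystander; origin at the centre of its underside
There are look-alikes about, which are no part of the job. Leave any black or purple look-alike of the block_thin alone.

How it is judged:
By the outcome, as a careful person would: the job done as asked, in the order asked, and still so for the second after the job is handed in, while the arm keeps its last pose, push and grip.
It also fails if it takes over 58 s, if anything falls off the work surface, if the arm or the gripper's body presses on something with over 40 N, if the wrist force passes 120 N, or if a joint passes its speed limit or range.

## Working session

There is one attempt and no reset: what is moved stays moved. The work goes in short steps, Python scripts to look and compute and a tool call to move; the robot and the scene stay as the last step left them, time stands still between calls to the robot, and variables do not carry over. Pictures are saved under pics/ and viewed, and the job is handed in when it is done.

Besides the shell and the picture viewer there is one more tool, called as a command line: name --pt "numbers of a row" for each row, then --argument value for the rest. arm_command: Moves the arm, as the interface text tells. Its arguments: {"type":"object","properties":{"deltas":{"type":"array"},"fingers":{"type":"number"},"newtons":{"type":"number"}},"required":["deltas"]}

```bash
mkdir -p pics; ls; cat > a.py <<'E'
from workcell import sensors, read_camera, job, bot
import cv2, numpy as np
E
python3 - <<'E'
from a import *
print(sensors.read_state()); print(bot.grasp_offset)
import pickle
for n in ("side","top"):
    c=read_camera(n); pickle.dump(c,open(f"{n}0.pkl","wb"))
    cv2.imwrite(f"pics/{n}0.png",c["color"][:,:,::-1])
    print(n,c["vfov"],c["cx"],c["cy"],np.round(c["R"],4).tolist(),np.round(c["t"],4).tolist(), c.keys())
E
```

```text
pics
{'time': 0.0, 'q': array([-1.17293096e+00,  2.64745315e-01,  1.60536719e+00, -1.32634918e-05,
        1.27368682e+00, -3.69053124e-02]), 'joint_vel': array([-0.00076628, -0.00078206,  0.000639  ,  0.00088448, -0.00039843,
       -0.00022235]), 'joint_torque': array([ 7.82335137e-04, -5.15108478e+01, -3.67321444e+01,  3.68890805e-04,
        1.29694978e-02, -4.79615494e-06]), 'tool_pos': array([ 0.28398953, -0.61146272,  0.19197107]), 'tcp_rot': array([-1.38279619,  0.88460083, -0.88160934]), 'wrist_force': array([ 0.59704123, -0.02338172, -0.2757846 ]), 'torque': array([-0.04866688, -0.07185065,  0.0020962 ]), 'width': 1.000562245456617}
0.0187
side 47.40969764870656 328.19628039855803 235.54263895634918 [[0.9919, -0.1273, 0.0061], [-0.0782, -0.6462, -0.7591], [0.1006, 0.7525, -0.6509]] [-0.4732, 0.1004, 1.0824] dict_keys(['color', 'vfov', 'cx', 'cy', 'R', 't'])
top 51.179823914445294 319.6775515551978 242.4746508653489 [[-0.0541, -0.9985, -0.0011], [-0.9778, 0.0532, -0.2028], [0.2026, -0.0099, -0.9792]] [0.029, 0.4857, 1.2475] dict_keys(['color', 'vfov', 'cx', 'cy', 'R', 't'])
```

View pics/side0.png

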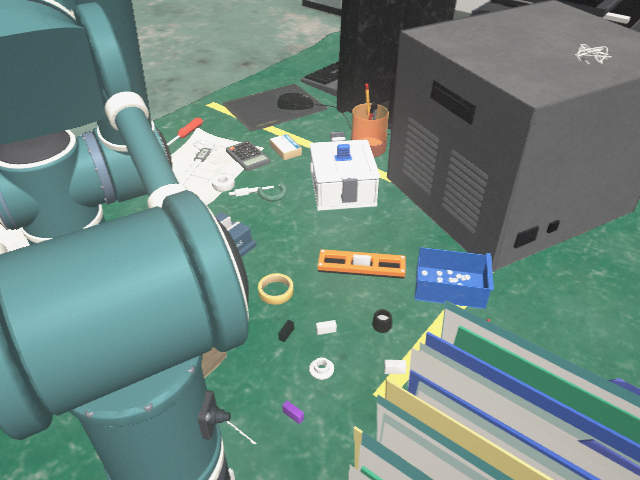

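View pics/top0.png

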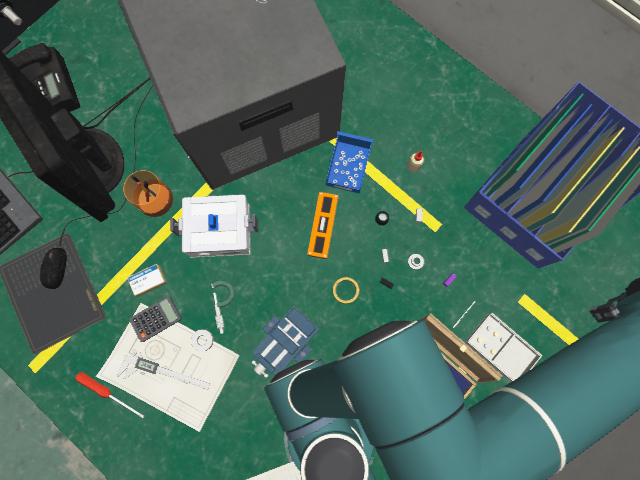

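```bash
python3 - <<'E'
import cv2
t=cv2.imread("pics/top0.png")
cv2.imwrite("pics/topz.png",cv2.resize(t[180:300,300:460],None,fx=5,fy=5,interpolation=cv2.INTER_CUBIC))
cv2.imwrite("pics/topl.png",cv2.resize(t[180:265,160:265],None,fx=7,fy=7,interpolation=cv2.INTER_CUBIC))
s=cv2.imread("pics/side0.png")
cv2.imwrite("pics/sidez.png",cv2.resize(s[240:400,270:430],None,fx=3.75,fy=3.75,interpolation=cv2.INTER_CUBIC))
E
```

```text
(no output)
```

View pics/topz.png

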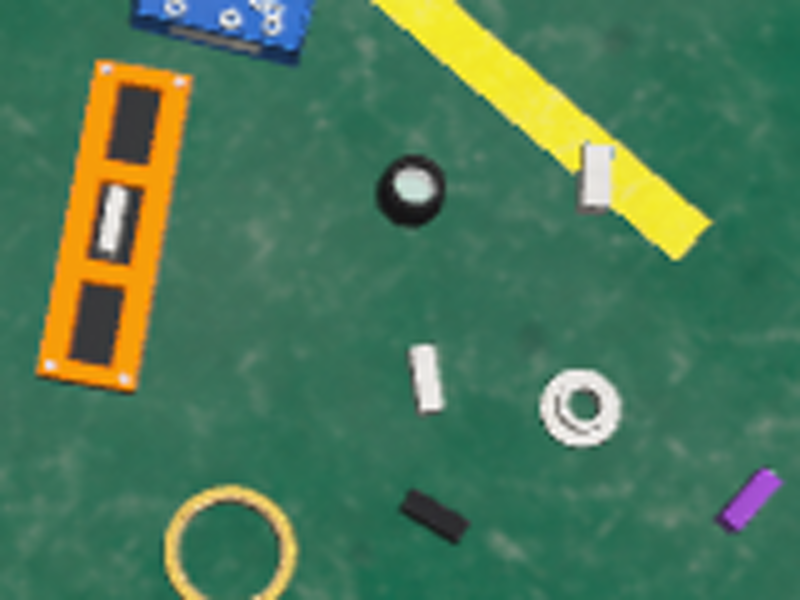

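View pics/topl.png

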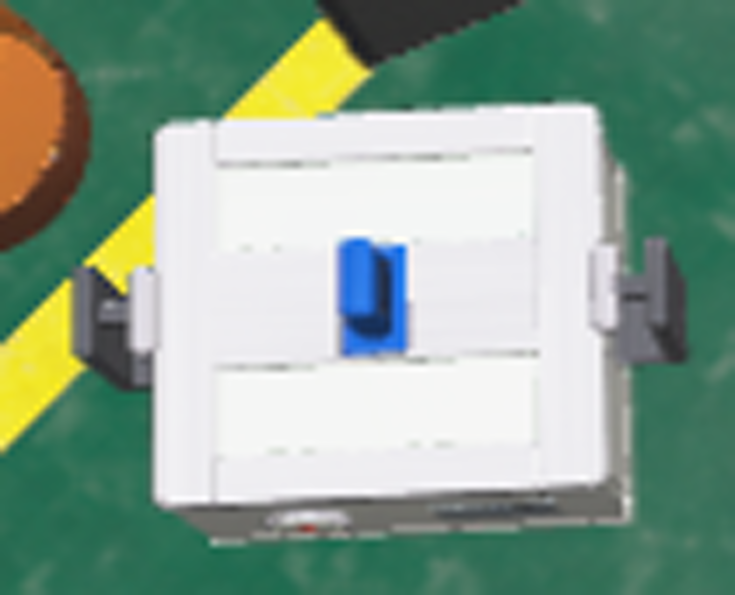

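View pics/sidez.png

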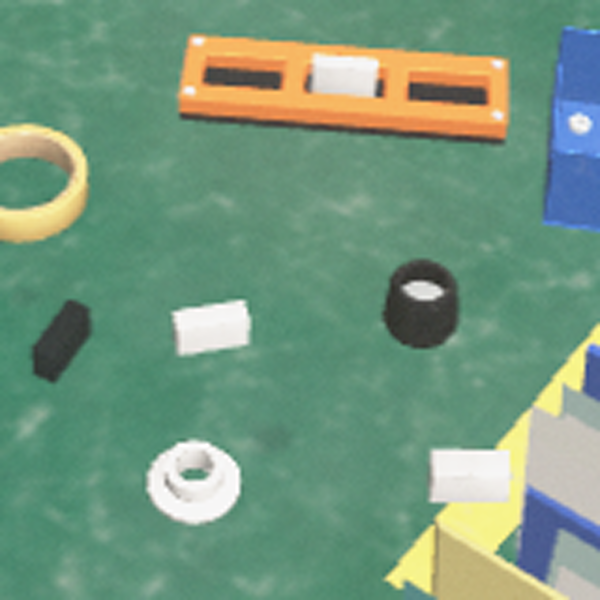

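```bash
cat >> a.py <<'E'
import pickle
def f(c): return c["color"].shape[0]/2/np.tan(np.radians(c["vfov"])/2)
def ray(c,u,v,z):
    F=f(c); d=c["R"].T@np.array([(u-c["cx"])/F,(v-c["cy"])/F,1]); o=-c["R"].T@c["t"]
    return o+d*(z-o[2])/d[2]
def proj(c,X):
    p=c["R"]@np.asarray(X)+c["t"]; return np.array([c["cx"],c["cy"]])+f(c)*p[:2]/p[2]
S=6
def crop(c,box):
    x0,y0,x1,y1=box
    return cv2.resize(c["color"][y0:y1,x0:x1],None,fx=S,fy=S,interpolation=cv2.INTER_CUBIC)
def blobs(c,box,mask,amin=10):
    "mask: func(hsv,rgb)->bool; returns list of (area px, centroid px, contour px)"
    im=crop(c,box); hsv=cv2.cvtColor(im,cv2.COLOR_RGB2HSV).astype(int)
    m=mask(hsv,im.astype(int)).astype(np.uint8)
    out=[]
    for k in cv2.findContours(m,cv2.RETR_EXTERNAL,cv2.CHAIN_APPROX_NONE)[0]:
        M=cv2.moments(k)
        if M["m00"]<amin*S*S: continue
        p=lambda q:(np.asarray(q,float)+.5)/S-.5+np.array(box[:2])
        out.append((M["m00"]/S/S,p([M["m10"]/M["m00"],M["m01"]/M["m00"]]),p(k[:,0])))
    return out
white=lambda h,r:(h[...,1]<75)&(h[...,2]>100)
orange=lambda h,r:(h[...,0]>8)&(h[...,0]<22)&(h[...,1]>150)&(h[...,2]>120)
blue=lambda h,r:(h[...,0]>100)&(h[...,0]<125)&(h[...,1]>130)&(h[...,2]>60)
def planrect(c,k,z):
    P=np.array([ray(c,u,v,z)[:2] for u,v in k])*1000
    r=cv2.minAreaRect(P.astype(np.float32)); return r
E
python3 - <<'E'
from a import *
T=pickle.load(open("top0.pkl","rb"));D=pickle.load(open("side0.pkl","rb"))
for n,c,bx in (("top",T,(375,240,400,270)),("top",T,(410,202,430,228)),("side",D,(308,315,345,340)),("side",D,(380,355,410,380))):
    for a,ce,k in blobs(c,bx,white):
        print(n,round(a),ce.round(1),ray(c,*ce,.01).round(4),[np.round(x,1) for x in planrect(c,k,.02)])
for n,c,bx in (("top",T,(300,185,345,265)),("side",D,(310,240,415,285))):
    for a,ce,k in blobs(c,bx,orange,100):
        print(n,"carrier",round(a),ce.round(1),ray(c,*ce,.01).round(4),[np.round(x,1) for x in planrect(c,k,.016)])
for n,c,bx in (("top",T,(200,205,225,235)),("side",D,(330,138,358,162))):
    for a,ce,k in blobs(c,bx,blue):
        print(n,"tab",round(a),ce.round(1),ray(c,*ce,.105).round(4),[np.round(x,1) for x in planrect(c,k,.123)])
E
```

```text
top 80 [385.  255.2] [ 0.451  -0.1691  0.01  ] [array([ 448.6, -167.9]), array([39.1, 17.9]), np.float64(4.6)]
top 77 [418.7 215.1] [ 0.5557 -0.2687  0.01  ] [array([ 553.5, -265.2]), array([21. , 38.7]), np.float64(80.2)]
side 282 [326.2 327.3] [ 0.4517 -0.1692  0.01  ] [array([ 450.3, -178.7]), array([37.3, 39.8]), np.float64(89.0)]
side 332 [394.3 366.3] [ 0.5561 -0.2681  0.01  ] [array([ 554.5, -276.1]), array([49. , 39.5]), np.float64(7.2)]
top carrier 1255 [322.4 224.9] [ 0.5425 -0.0077  0.01  ] [array([543.1,  -8.1]), array([ 54. , 178.4]), np.float64(76.5)]
side carrier 1641 [361.9 262.8] [ 0.5457 -0.0093  0.01  ] [array([543.4, -13.9]), array([ 62.1, 174.3]), np.float64(76.6)]
top tab 136 [212.8 222. ] [0.5418 0.2669 0.105 ] [array([537.7, 263.1]), array([22.6, 41.5]), np.float64(89.5)]
side tab 52 [342.7 157.8] [0.541  0.2419 0.105 ] [array([536.8, 214.7]), array([20.5, 35.4]), np.float64(83.2)]
side tab 47 [343.1 146.6] [0.5489 0.2897 0.105 ] [array([544.5, 260.7]), array([22. , 26.6]), np.float64(87.0)]
```

```bash
python3 - <<'E'
from a import *
T=pickle.load(open("top0.pkl","rb"));D=pickle.load(open("side0.pkl","rb"))
def axis(P):
    c=P.mean(0);w,V=np.linalg.eigh(np.cov((P-c).T));v=V[:,1];v=v*np.sign(v[0]);return np.degrees(np.arctan2(v[1],v[0]))
def norm(r):
    (x,y),(w,h),a=r
    if w<h:a+=90;w,h=h,w
    a=(a+90)%180-90
    return [round(float(q),1) for q in (x,y,w,h,a)]
bright=lambda h,r:(h[...,1]<60)&(h[...,2]>190)
for bx in ((375,240,400,270),(410,202,430,228)):
    for a,ce,k in blobs(T,bx,bright):
        print("bright",norm(planrect(T,k,.02)))
# side edges lower: print
for n,c,bx in (("top",T,(300,185,345,265)),("side",D,(310,240,415,285))):
    for a,ce,k in blobs(c,bx,orange,100):
        h=cv2.convexHull(k.astype(np.float32));M=cv2.moments(h);ce=[M["m10"]/M["m00"],M["m01"]/M["m00"]]
        print(n,"carrier hull",np.round(ce,1),ray(c,*ce,.011).round(4),norm(planrect(c,h[:,0],.016)))
        ap=cv2.approxPolyDP(h,3,True)[:,0]; print(ap.round(1).tolist(),[ray(c,*p,.016)[:2].round(3).tolist() for p in ap])
dark=lambda h,r:(h[...,2]<110)&(r[...,0]<90)&(r[...,1]<75)
for n,c,bx in (("top",T,(308,190,340,262)),("side",D,(318,252,405,275))):
    for a,ce,k in blobs(c,bx,dark,15):
        print(n,"well",round(a),ce.round(1),ray(c,*ce,.016).round(4)[:2],norm(planrect(c,k,.016)))
lidw=lambda h,r:(h[...,1]<40)&(h[...,2]>185)
for a,ce,k in blobs(T,(160,180,265,265),lidw,300):
    h=cv2.convexHull(k.astype(np.float32))
    print("lid",round(a),ce.round(1),norm(planrect(T,k,.087)));ap=cv2.approxPolyDP(h,2.5,True)[:,0];print([ray(T,*p,.087)[:2].round(3).tolist() for p in ap],ap.round(1).tolist())
im=T["color"][205:240,200:230]
cv2.imwrite("pics/tab.png",cv2.resize(np.hstack([im,D["color"][135:170,325:360]])[:,:,::-1],None,fx=11,fy=11,interpolation=cv2.INTER_CUBIC))
E
```

```text
bright [449.7, -167.6, 34.3, 11.8, 4.1]
bright [555.2, -268.6, 33.8, 14.9, -7.3]
top carrier hull [322.4 224.7] [ 0.5428 -0.0078  0.011 ] [543.1, -8.1, 178.4, 54.0, -13.5]
[[319.1000061035156, 191.60000610351562], [337.79998779296875, 194.89999389648438], [325.8999938964844, 257.79998779296875], [306.8999938964844, 254.1999969482422]] [[0.635, -0.004], [0.622, -0.054], [0.452, -0.012], [0.464, 0.038]]
side carrier hull [361.8 262.7] [ 0.5452 -0.01    0.011 ] [543.4, -13.9, 174.3, 62.1, -13.4]
[[320.1000061035156, 252.89999389648438], [334.79998779296875, 250.10000610351562], [400.3999938964844, 255.10000610351562], [404.20001220703125, 258.1000061035156], [403.8999938964844, 275.20001220703125], [318.3999938964844, 269.3999938964844]] [[0.463, 0.025], [0.495, 0.03], [0.628, -0.002], [0.633, -0.012], [0.621, -0.061], [0.454, -0.024]]
top well 110 [319.  244.4] [0.4884 0.0045] [488.4, 4.3, 41.2, 20.9, -13.6]
top well 26 [325.4 225. ] [ 0.5405 -0.0156] [541.2, -15.4, 40.9, 6.8, -13.7]
top well 103 [326.4 204.5] [ 0.5971 -0.0215] [597.1, -21.7, 40.7, 20.8, -13.4]
side well 32 [342.8 272.5] [ 0.5014 -0.0386] [503.0, -39.2, 105.2, 4.0, -13.6]
side well 64 [388.9 264.6] [ 0.5979 -0.0273] [597.7, -27.1, 40.4, 11.4, -13.4]
side well 57 [334.2 260.4] [ 0.4893 -0.0014] [489.1, -1.3, 39.6, 11.4, -13.3]
lid 3519 [213.5 223. ] [545.0, 270.0, 175.6, 144.0, 89.9]
[[0.613, 0.189], [0.56, 0.182], [0.475, 0.19], [0.476, 0.349], [0.56, 0.358], [0.614, 0.348]] [[244.39999389648438, 195.10000610351562], [247.60000610351562, 214.89999389648438], [245.39999389648438, 248.10000610351562], [181.89999389648438, 250.8000030517578], [178.39999389648438, 218.8000030517578], [182.39999389648438, 198.10000610351562]]
```

View pics/tab.png

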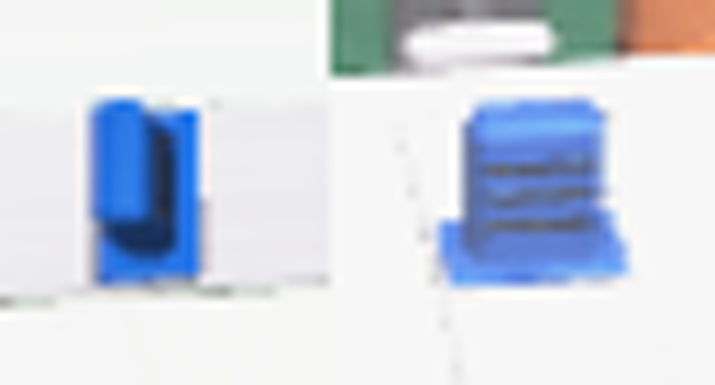

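```bash
python3 - <<'E'
from a import *
from scipy.spatial.transform import Rotation as Ro
T=pickle.load(open("top0.pkl","rb"));D=pickle.load(open("side0.pkl","rb"))
for n,p in (("rackA",(466,205)),("rackB",(542,267)),("bottle",(417,165)),("flange",(416,261)),("loupe",(382,218)),("tape ring",(346,290)),("box",(460,350))):
    print(n,ray(T,*p,0).round(3)[:2],ray(T,*p,.2).round(3)[:2])
for n,p in (("rack corner",(375,398)),("rack",(350,432)),("loupe",(382,328)),("flange",(322,372))): print(n,ray(D,*p,0).round(3)[:2],ray(D,*p,.2).round(3)[:2])
print(Ro.from_rotvec(sensors.read_state()["tcp_rot"]).as_matrix().round(3))
E
python3 - <<'E'
from a import *
T=pickle.load(open("top0.pkl","rb"));D=pickle.load(open("side0.pkl","rb"))
print("tab", ray(T,210.3,219.1,.124).round(4), ray(D,325+535/11-.5-30+0,135+150/11,.11).round(4))
E
```

```text
rackA [ 0.58  -0.403] [ 0.526 -0.339]
rackB [ 0.398 -0.585] [ 0.372 -0.494]
bottle [ 0.702 -0.28 ] [ 0.629 -0.235]
flange [ 0.432 -0.252] [ 0.401 -0.211]
loupe [ 0.555 -0.171] [ 0.505 -0.142]
tape ring [ 0.365 -0.06 ] [ 0.344 -0.049]
box [ 0.195 -0.343] [ 0.199 -0.289]
rack corner [ 0.513 -0.318] [ 0.476 -0.444]
rack [ 0.463 -0.373] [ 0.439 -0.484]
loupe [ 0.554 -0.175] [ 0.507 -0.337]
flange [ 0.433 -0.257] [ 0.417 -0.398]
[[ 0.421 -0.001  0.907]
 [-0.907  0.002  0.421]
 [-0.002 -1.     0.   ]]
tab [0.5445 0.2691 0.124 ] [0.5464 0.2727 0.11  ]
```

```bash
cat >> a.py <<'E'
from scipy.spatial.transform import Rotation as Ro
def go(x,y,z,yaw):
    s=sensors.read_state(); R=Ro.from_rotvec(s["tcp_rot"]).as_matrix()
    cy=np.degrees(np.arctan2(R[1,0],R[0,0])); p=np.array([x,y,z])-s["tool_pos"]
    dy=(yaw-cy+180)%360-180
    a=np.radians(yaw); R2=np.array([[np.cos(a),0,-np.sin(a)],[np.sin(a),0,np.cos(a)],[0,-1,0]])
    print("t",round(s["time"],2),"pos",s["tool_pos"].round(4),"yaw",cy.round(2),"tilt",R[:,1].round(3),"F",s["wrist_force"].round(1),"w mm",round(s["width"]*85.4,1),"q6",s["q"][5].round(2))
    print("shift first",(R.T@p).round(4),"| turn rad",round(-np.radians(dy),4),"| shift after turn",(R2.T@p).round(4))
E
python3 -c "
from a import *
go(.4505,-.169,.06,-86)"
```

```text
t 0.1 pos [ 0.284  -0.6115  0.1921] yaw -65.09 tilt [-0.001  0.002 -1.   ] F [0.4 0.1 1.2] w mm 85.4 q6 -0.04
shift first [-0.3309  0.1328  0.3374] | turn rad 0.365 | shift after turn [-0.4298  0.1321  0.1969]
```

arm_command --pt "-0.0276 0 0.0282 0" --pt "-0.0276 0 0.0282 0" --pt "-0.0276 0 0.0282 0" --pt "-0.0276 0 0.0282 0" --pt "-0.0276 0 0.0282 0" --pt "-0.0276 0 0.0282 0" --pt "-0.0276 0 0.0282 0" --pt "-0.0276 0 0.0282 0" --pt "-0.0276 0 0.0282 0" --pt "-0.0276 0 0.0282 0" --pt "-0.0276 0 0.0282 0" --pt "-0.0276 0 0.0282 0" --pt "0 0.03 0 0.121" --pt "0 0.03 0 0.121" --pt "0 0.03 0 0.121" --pt "0 0 0 0" --fingers 0.035 --newtons 40

```text
time: 2.1
tool_pos: [0.4488, -0.1679, 0.1003]
tcp_rot: [-1.245, 1.161, -1.15]
wrist_force: [0.5, -0.5, 0.6]
width: 0.414
```

```bash
python3 -c "
from a import *
go(.4505,-.169,.01,-86)"
```

```text
t 2.1 pos [ 0.4488 -0.1679  0.1003] yaw -85.81 tilt [-0.006  0.003 -1.   ] F [ 0.5 -0.5  0.6] w mm 35.3 q6 1.09
shift first [0.0015 0.0903 0.0021] | turn rad 0.0034 | shift after turn [0.0012 0.0903 0.0016]
```

arm_command --pt "0.001 0.025 0.002 0.003" --pt "0 0.025 0 0" --pt "0 0.02 0 0" --pt "0 0.01 0 0" --pt "0 0.01 0 0" --pt "0 0 0 0" --pt "0 0 0 0"

```text
time: 2.98
tool_pos: [0.4544, -0.1704, 0.014]
tcp_rot: [-1.241, 1.157, -1.159]
wrist_force: [-0.1, -0.3, -0.3]
width: 0.409
```

```bash
python3 -c "
from a import *
go(.4505,-.169,.01,-86)
c=read_camera('side');cv2.imwrite('pics/s1.png',cv2.resize(c['color'][260:400,250:430,::-1],None,fx=4,fy=4))"
```

```text
t 2.98 pos [ 0.4544 -0.1704  0.014 ] yaw -86.04 tilt [ 0.001 -0.    -1.   ] F [-0.1 -0.3 -0.3] w mm 34.9 q6 1.09
shift first [-0.0016  0.0039 -0.0038] | turn rad -0.0008 | shift after turn [-0.0016  0.004  -0.0038]
```

View pics/s1.png

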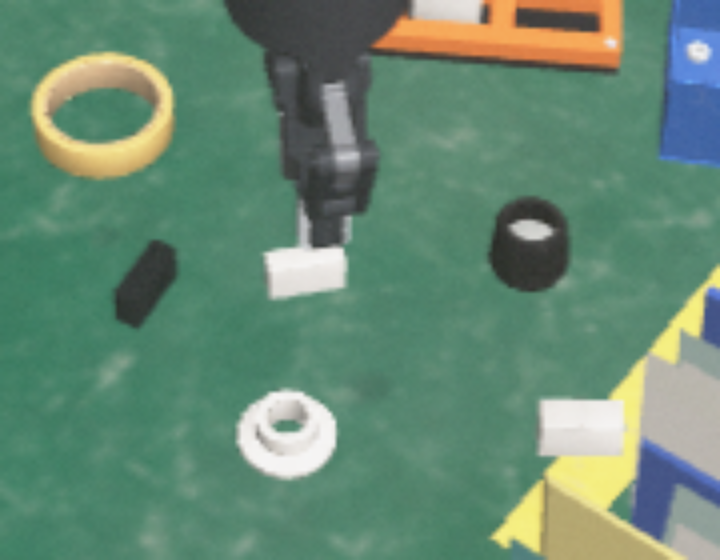

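```bash
python3 -c "
from a import *
c=read_camera('side')
for X in ((.4544,-.1704,.014),(.4544,-.1704-.018,.018),(.4544,-.1704+.018,.018),(.4544,-.188,.03)): print(X,(proj(c,X)-[250,260])*4)
go(.4505,-.169,.01,-86)
c=read_camera('top');cv2.imwrite('pics/t1.png',cv2.resize(c['color'][200:300,320:440,::-1],None,fx=6,fy=6))"
```

```text
(0.4544, -0.1704, 0.014) [311.21783269 264.83514513]
(0.4544, -0.18839999999999998, 0.018) [316.38566593 290.12628952]
(0.4544, -0.1524, 0.018) [306.28853711 228.85743587]
(0.4544, -0.188, 0.03) [316.46467929 271.95950039]
t 3.08 pos [ 0.4544 -0.1704  0.014 ] yaw -86.05 tilt [ 0.001 -0.001 -1.   ] F [ 0.3  0.7 -0.5] w mm 34.8 q6 1.09
shift first [-0.0017  0.004  -0.0038] | turn rad -0.0009 | shift after turn [-0.0017  0.004  -0.0038]
```

View pics/t1.png

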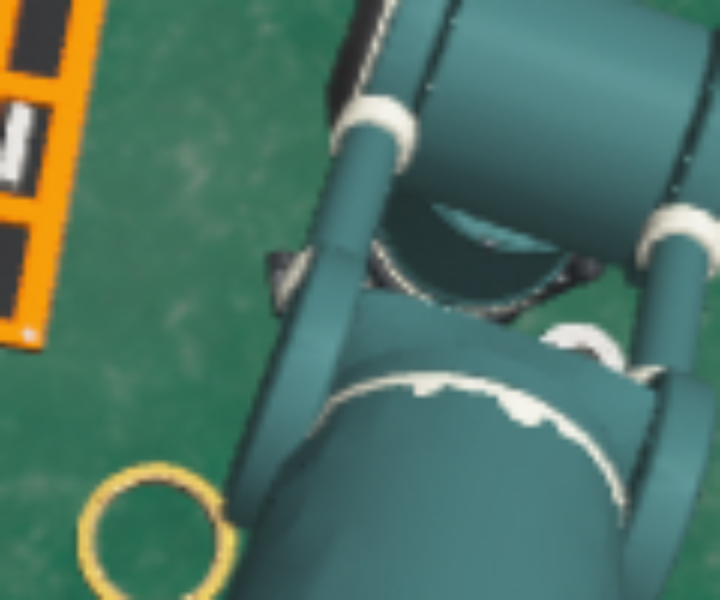

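```bash
python3 -c "
from a import *
c=read_camera('side');cv2.imwrite('pics/s2.png',cv2.resize(c['color'][270:340,295:365,::-1],None,fx=8,fy=8,interpolation=cv2.INTER_CUBIC))"
```

```text
(no output)
```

View pics/s2.png

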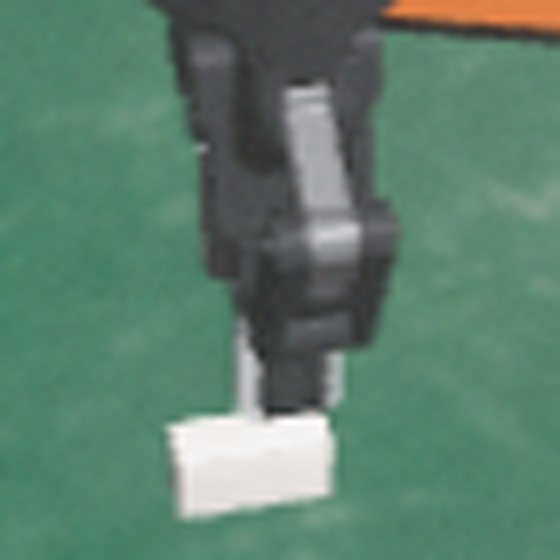

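arm_command --pt "0 0 -0.004 0" --pt "0 0 0 0" --pt "0 0 0 0" --fingers 0.02

```text
time: 3.55
tool_pos: [0.4497, -0.1704, 0.0133]
tcp_rot: [-1.241, 1.158, -1.159]
wrist_force: [-0.1, 0.6, 0.9]
width: 0.233
```

```bash
python3 -c "
from a import *
go(.4505,-.169,.01,-86)
c=read_camera('side');cv2.imwrite('pics/s3.png',cv2.resize(c['color'][270:340,295:365,::-1],None,fx=8,fy=8,interpolation=cv2.INTER_CUBIC))"
```

```text
t 3.55 pos [ 0.4497 -0.1704  0.0133] yaw -86.07 tilt [ 0.  0. -1.] F [-0.1  0.6  0.9] w mm 19.9 q6 1.09
shift first [-0.0013  0.0033  0.0009] | turn rad -0.0012 | shift after turn [-0.0013  0.0033  0.0009]
```

View pics/s3.png

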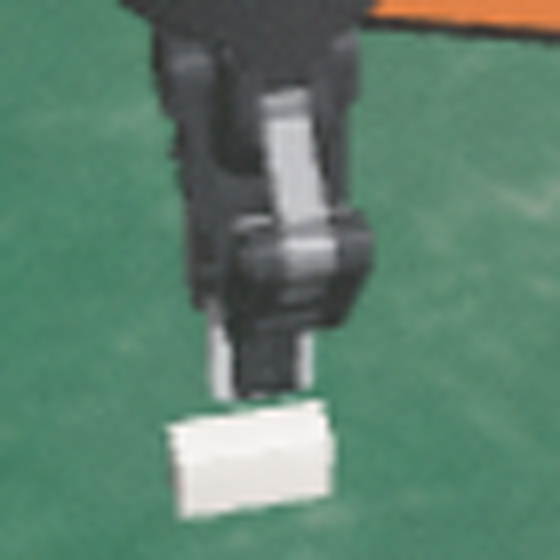

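```bash
python3 -c "
from a import *
T=read_camera('top');D=read_camera('side')
print('tabtop',proj(D,(.5445,.269,.124)),'foot',proj(D,(.5445,.269,.088)))
print('R',np.linalg.det(D['R']))
cv2.imwrite('pics/t4.png',cv2.resize(T['color'][200:300,330:450,::-1],None,fx=6,fy=6))
cv2.imwrite('pics/s4.png',cv2.resize(D['color'][190:350,230:430,::-1],None,fx=4,fy=4,interpolation=cv2.INTER_CUBIC))
go(.4505,-.169,.01,-86)
for z in (.02,.07,.12,.17): print(z,proj(T,(.4497,-.1704,z)).round(1),proj(D,(.4497,-.1704,z)).round(1))
"
```

```text
tabtop [342.70349241 144.29008324] foot [342.34441577 157.60716519]
R 1.0
t 3.7 pos [ 0.4498 -0.1704  0.0133] yaw -86.06 tilt [ 0. -0. -1.] F [-0.3 -0.3  0.7] w mm 20.0 q6 1.09
shift first [-0.0014  0.0033  0.0008] | turn rad -0.001 | shift after turn [-0.0014  0.0033  0.0008]
0.02 [386.  254.9] [325.2 324.3]
0.07 [388.5 251.4] [325.3 305.6]
0.12 [391.3 247.6] [325.4 285.5]
0.17 [394.2 243.5] [325.5 264. ]
```

View pics/t4.png

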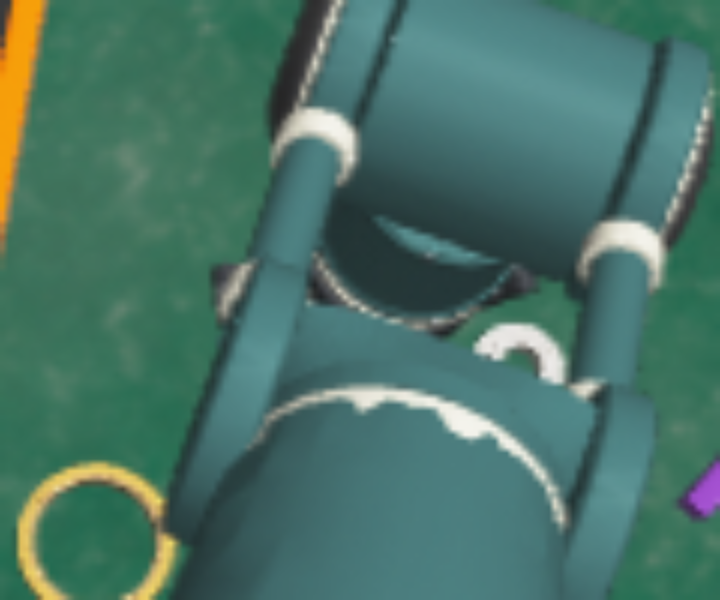

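View pics/s4.png

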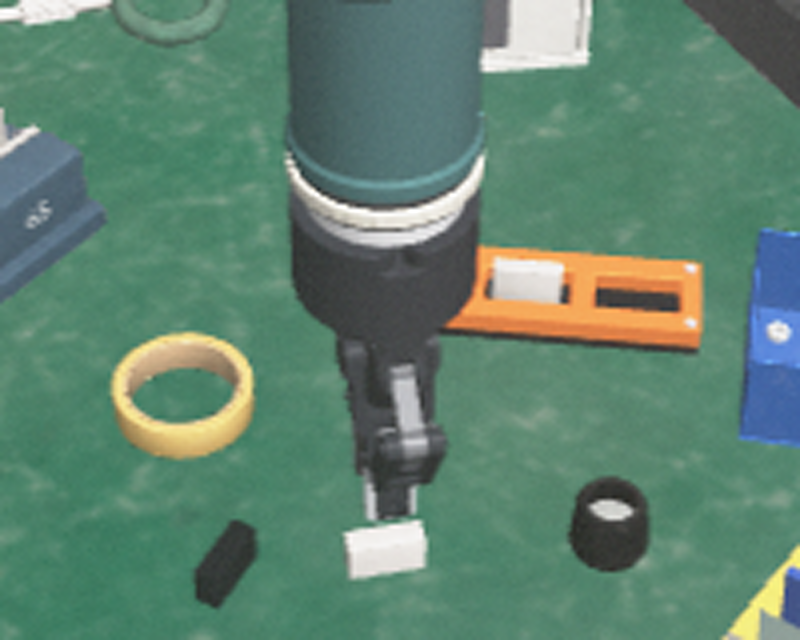

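arm_command --pt "0 0 0 0" --pt "0 0 0 0" --pt "0 0 0 0" --pt "0 0 0 0" --fingers 0.0 --newtons 25

```text
time: 4.2
tool_pos: [0.4498, -0.1704, 0.0133]
tcp_rot: [-1.241, 1.158, -1.158]
wrist_force: [-0.5, 0.6, 0.1]
width: -0.003
```

```bash
python3 -c "
from a import *
go(.4505,-.169,.01,-86)
D=read_camera('side')
cv2.imwrite('pics/s5.png',cv2.resize(D['color'][270:340,295:365,::-1],None,fx=8,fy=8,interpolation=cv2.INTER_CUBIC))
"
```

```text
t 4.2 pos [ 0.4498 -0.1704  0.0133] yaw -86.06 tilt [-0. -0. -1.] F [-0.5  0.6  0.1] w mm -0.3 q6 1.09
shift first [-0.0013  0.0033  0.0008] | turn rad -0.001 | shift after turn [-0.0013  0.0033  0.0008]
```

View pics/s5.png

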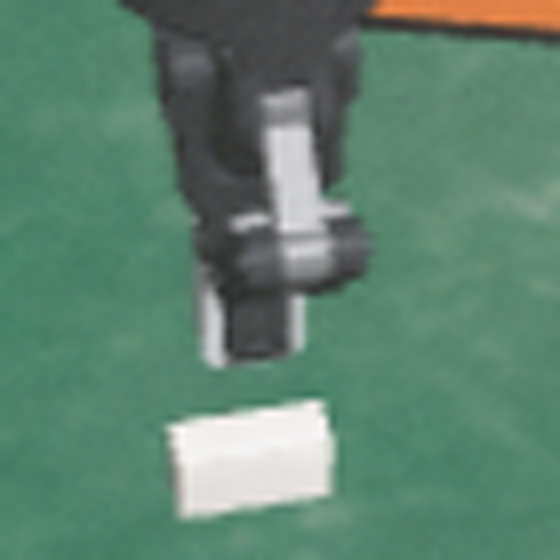

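arm_command --pt "0 0 0 0" --pt "0 0 0 0" --pt "0 0.01 0 0" --pt "0 0.01 0 0" --pt "0 0 0 0" --pt "0 0 0 0" --fingers 0.03

```text
time: 5.0
tool_pos: [0.4496, -0.1703, -0.007]
tcp_rot: [-1.241, 1.159, -1.158]
wrist_force: [0.5, -0.0, 0.1]
width: 0.349
```

```bash
python3 -c "
from a import *
go(.4505,-.169,.01,-86)
D=read_camera('side')
cv2.imwrite('pics/s6.png',cv2.resize(D['color'][270:340,295:365,::-1],None,fx=8,fy=8,interpolation=cv2.INTER_CUBIC))
"
```

```text
t 5.0 pos [ 0.4496 -0.1703 -0.007 ] yaw -86.06 tilt [-0.001  0.    -1.   ] F [ 0.5 -0.   0.1] w mm 29.8 q6 1.09
shift first [-0.0012 -0.017   0.001 ] | turn rad -0.001 | shift after turn [-0.0012 -0.017   0.001 ]
```

View pics/s6.png

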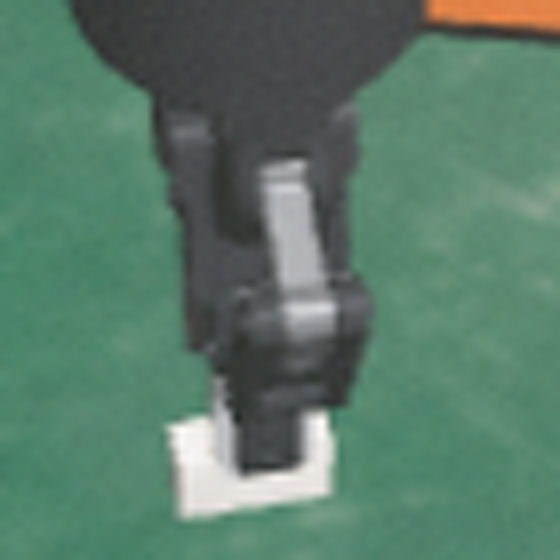

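arm_command --pt "-0.001 0.006 0.001 0" --pt "0 0.007 0 0" --pt "0 0 0 0"

```text
time: 5.42
tool_pos: [0.4499, -0.1689, -0.0206]
tcp_rot: [-1.242, 1.16, -1.157]
wrist_force: [-0.6, 0.1, -0.2]
width: 0.354
```

arm_command --pt "0 0 0 0" --pt "0 0 0 0" --pt "0 0 0 0" --pt "0 0 0 0" --fingers 0.0 --newtons 40

```text
time: 5.92
tool_pos: [0.4508, -0.1694, -0.0196]
tcp_rot: [-1.241, 1.158, -1.159]
wrist_force: [-0.5, 0.1, -0.6]
width: 0.11
```

```bash
python3 -c "
from a import *
go(.4505,-.169,.01,-86)
D=read_camera('side')
cv2.imwrite('pics/s7.png',cv2.resize(D['color'][270:340,295:365,::-1],None,fx=8,fy=8,interpolation=cv2.INTER_CUBIC))
"
```

```text
t 5.92 pos [ 0.4508 -0.1694 -0.0196] yaw -86.06 tilt [ 0. -0. -1.] F [-0.5  0.1 -0.6] w mm 9.4 q6 1.09
shift first [-0.0004 -0.0296 -0.0003] | turn rad -0.0011 | shift after turn [-0.0004 -0.0296 -0.0003]
```

View pics/s7.png

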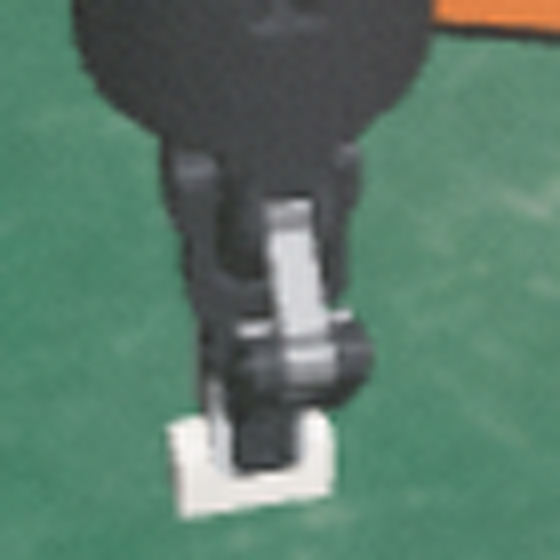

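arm_command --pt "0 -0.015 0 0" --pt "0 -0.02 0 0" --pt "0 -0.02 0 0" --pt "0 0 0 0.1" --pt "0 0 0 0.1" --pt "0 0 0 0.105" --pt "0 0 0 0"

```text
time: 6.85
tool_pos: [0.4512, -0.1695, 0.0363]
tcp_rot: [-1.088, 1.379, -1.381]
wrist_force: [-0.3, -0.4, 0.5]
width: 0.113
```

```bash
python3 -c "
from a import *
go(.4881,.0046,.02,-103.5)
D=read_camera('side')
cv2.imwrite('pics/s8.png',cv2.resize(D['color'][250:340,285:375,::-1],None,fx=6,fy=6,interpolation=cv2.INTER_CUBIC))
"
```

```text
t 6.85 pos [ 0.4512 -0.1695  0.0363] yaw -103.47 tilt [ 0.001 -0.001 -1.   ] F [-0.3 -0.4  0.5] w mm 9.6 q6 1.39
shift first [-0.1779  0.0162 -0.0047] | turn rad 0.0005 | shift after turn [-0.1779  0.0163 -0.0047]
```

View pics/s8.png

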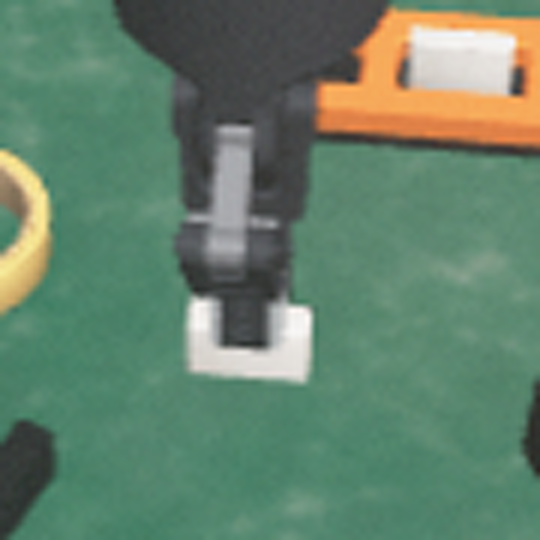

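arm_command --pt "-0.03 0 -0.001 0" --pt "-0.03 0 -0.001 0" --pt "-0.03 0 -0.001 0" --pt "-0.03 0 -0.001 0" --pt "-0.03 0.008 -0.001 0" --pt "-0.028 0.008 0 0" --pt "0 0 0 0" --pt "0 0 0 0"

```text
time: 7.9
tool_pos: [0.4875, 0.0046, 0.0195]
tcp_rot: [-1.089, 1.38, -1.38]
wrist_force: [-0.3, 0.0, -0.5]
width: 0.112
```

```bash
python3 -c "
from a import *
go(.4881,.0046,-.002,-103.5)
D=read_camera('side')
cv2.imwrite('pics/s9.png',cv2.resize(D['color'][210:290,300:400,::-1],None,fx=7,fy=7,interpolation=cv2.INTER_CUBIC))
"
```

```text
t 7.9 pos [0.4875 0.0046 0.0195] yaw -103.45 tilt [-0. -0. -1.] F [-0.3  0.  -0.5] w mm 9.6 q6 1.76
shift first [-0.0002  0.0215  0.0006] | turn rad 0.0009 | shift after turn [-0.0001  0.0215  0.0006]
```

View pics/s9.png

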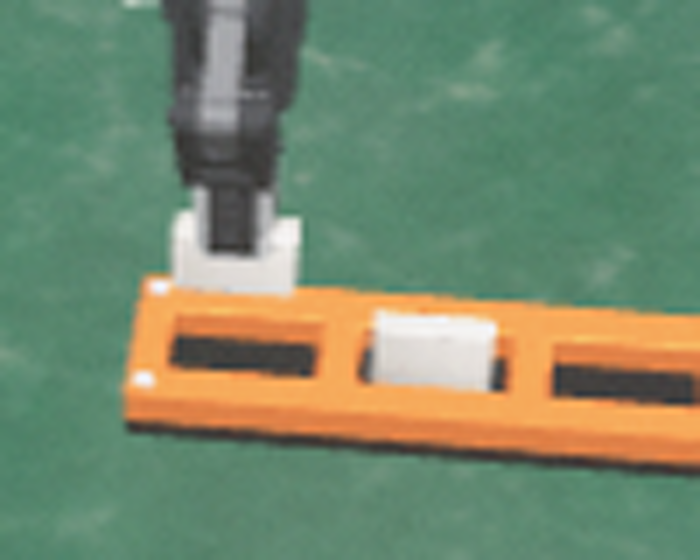

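arm_command --pt "0 0.01 0.002 0" --pt "0 0.01 0 0" --pt "0 0 0 0"

```text
time: 8.32
tool_pos: [0.4879, 0.0041, -0.0022]
tcp_rot: [-1.09, 1.384, -1.38]
wrist_force: [0.8, -0.3, -0.7]
width: 0.107
```

```bash
python3 -c "
from a import *
go(.4895,.0046,-.012,-103.5)
D=read_camera('side')
cv2.imwrite('pics/s10.png',cv2.resize(D['color'][210:290,300:400,::-1],None,fx=7,fy=7,interpolation=cv2.INTER_CUBIC))
"
```

```text
t 8.32 pos [ 0.4879  0.0041 -0.0022] yaw -103.57 tilt [-0.003  0.    -1.   ] F [ 0.8 -0.3 -0.7] w mm 9.1 q6 1.77
shift first [-0.0009  0.0098  0.0015] | turn rad -0.0013 | shift after turn [-0.0009  0.0098  0.0014]
```

View pics/s10.png

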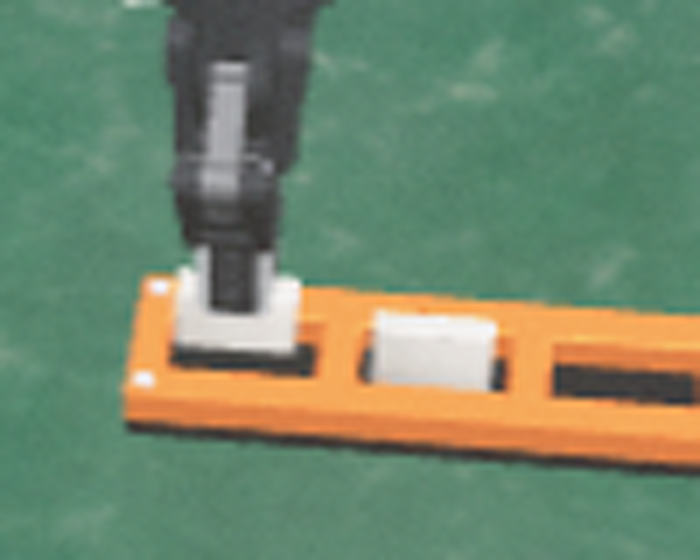

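arm_command --pt "0 0 0.003 0" --pt "0 0.005 0 0" --pt "0 0.005 0 0" --pt "0 0 0 0" --pt "0 0 0 0"

```text
time: 9.0
tool_pos: [0.4923, 0.0038, -0.0108]
tcp_rot: [-1.088, 1.381, -1.381]
wrist_force: [-0.3, -0.6, -1.2]
width: 0.112
```

```bash
python3 -c "
from a import *
go(.4895,.0046,-.012,-103.5)
D=read_camera('side')
cv2.imwrite('pics/s11.png',cv2.resize(D['color'][210:290,300:400,::-1],None,fx=7,fy=7,interpolation=cv2.INTER_CUBIC))
"
```

```text
t 9.0 pos [ 0.4923  0.0038 -0.0108] yaw -103.53 tilt [-0.  0. -1.] F [-0.3 -0.6 -1.2] w mm 9.5 q6 1.76
shift first [-0.0001  0.0012 -0.0029] | turn rad -0.0005 | shift after turn [-0.0001  0.0012 -0.0029]
```

View pics/s11.png

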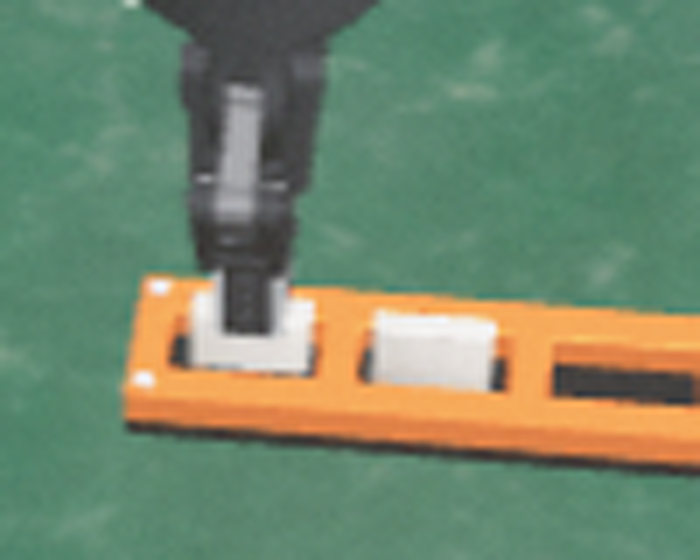

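arm_command --pt "0 0.0015 -0.001 0" --pt "0 0 0 0" --pt "0 0 0 0"

```text
time: 9.43
tool_pos: [0.4914, 0.004, -0.0122]
tcp_rot: [-1.088, 1.381, -1.381]
wrist_force: [-0.1, -0.7, -0.4]
width: 0.11
```

arm_command --pt "0 0 0 0" --pt "0 0 0 0" --pt "0 0 0 0" --pt "0 -0.02 0 0" --pt "0 -0.03 0 0" --pt "0 -0.03 0 0" --pt "0 0 0 0" --fingers 0.035

```text
time: 10.3
tool_pos: [0.4942, 0.0038, 0.0706]
tcp_rot: [-1.083, 1.376, -1.384]
wrist_force: [-0.1, 0.0, -1.0]
width: 0.41
```

```bash
python3 -c "
from a import *
go(.5557,-.2685,.06,-97.3)
D=read_camera('side')
cv2.imwrite('pics/s12.png',cv2.resize(D['color'][210:290,300:400,::-1],None,fx=7,fy=7,interpolation=cv2.INTER_CUBIC))
"
```

```text
t 10.3 pos [0.4942 0.0038 0.0706] yaw -103.53 tilt [ 0.006 -0.    -1.   ] F [-0.1  0.  -1. ] w mm 35.0 q6 1.76
shift first [0.2504 0.0111 0.1235] | turn rad -0.1088 | shift after turn [0.2623 0.0106 0.0956]
```

View pics/s12.png

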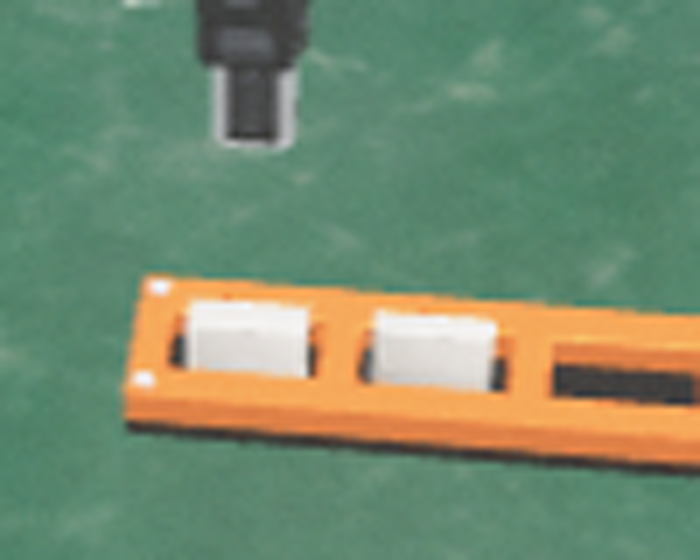

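arm_command --pt "0.031 0 0.0154 0" --pt "0.031 0 0.0154 0" --pt "0.031 0 0.0154 0" --pt "0.031 0 0.0154 0" --pt "0.031 0 0.0154 0" --pt "0.031 0 0.0154 0" --pt "0.031 0 0.0154 0" --pt "0.031 0 0.0154 0" --pt "0 0.02 0 -0.109" --pt "0 0.02 0 0" --pt "0 0 0 0" --pt "0 0 0 0"

```text
time: 11.85
tool_pos: [0.5529, -0.2653, 0.0273]
tcp_rot: [-1.147, 1.303, -1.302]
wrist_force: [-0.4, 0.3, -0.0]
width: 0.41
```

```bash
python3 -c "
from a import *
go(.5555,-.2685,-.0205,-97.3)
D=read_camera('side')
cv2.imwrite('pics/s13.png',cv2.resize(D['color'][310:390,350:450,::-1],None,fx=7,fy=7,interpolation=cv2.INTER_CUBIC))
"
```

```text
t 11.85 pos [ 0.5529 -0.2653  0.0273] yaw -97.3 tilt [-0.001  0.001 -1.   ] F [-0.4  0.3 -0. ] w mm 35.0 q6 1.21
shift first [0.0028 0.0478 0.003 ] | turn rad -0.0001 | shift after turn [0.0028 0.0478 0.003 ]
```

View pics/s13.png

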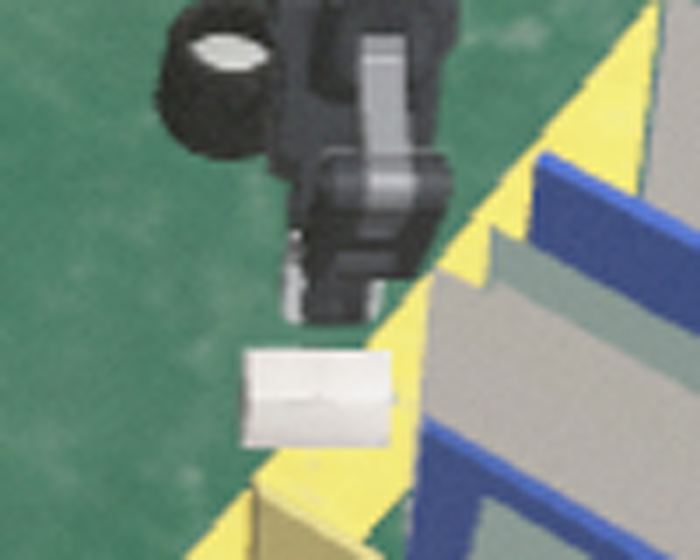

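arm_command --pt "0.003 0.01 0.003 0" --pt "0 0.015 0 0" --pt "0 0.01 0 0" --pt "0 0.008 0 0" --pt "0 0.004 0 0" --pt "0 0 0 0" --pt "0 0 0 0"

```text
time: 12.78
tool_pos: [0.5562, -0.2695, -0.0188]
tcp_rot: [-1.146, 1.302, -1.303]
wrist_force: [-0.3, -0.5, 0.0]
width: 0.409
```

```bash
python3 -c "
from a import *
go(.5555,-.2685,-.0195,-97.3)
D=read_camera('side')
cv2.imwrite('pics/s14.png',cv2.resize(D['color'][310:390,350:450,::-1],None,fx=7,fy=7,interpolation=cv2.INTER_CUBIC))
"
```

```text
t 12.78 pos [ 0.5562 -0.2695 -0.0188] yaw -97.29 tilt [ 0.001 -0.    -1.   ] F [-0.3 -0.5  0. ] w mm 35.0 q6 1.21
shift first [-0.001   0.0007 -0.0008] | turn rad 0.0002 | shift after turn [-0.001   0.0007 -0.0008]
```

View pics/s14.png

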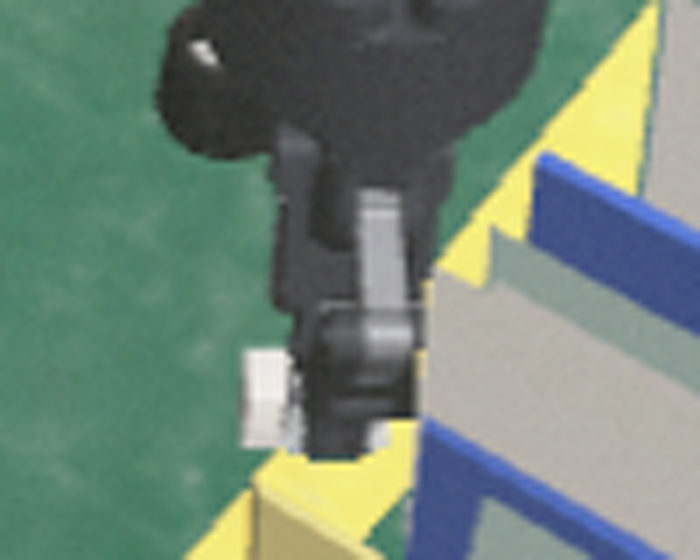

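arm_command --pt "-0.001 0.0007 -0.0008 0" --pt "0 0 0 0" --pt "0 0 0 0" --pt "0 0 0 0" --pt "0 0 0 0" --fingers 0.0

```text
time: 13.45
tool_pos: [0.5554, -0.2685, -0.0194]
tcp_rot: [-1.146, 1.302, -1.303]
wrist_force: [0.0, -0.0, 5.0]
width: 0.155
```

arm_command --pt "0 -0.015 0 0" --pt "0 -0.02 0 0" --pt "0 -0.025 0 0" --pt "0 0 0 0.108" --pt "0 0 0 0"

```text
time: 14.08
tool_pos: [0.5558, -0.2686, 0.0418]
tcp_rot: [-1.088, 1.378, -1.381]
wrist_force: [-0.2, -0.5, -1.4]
width: 0.151
```

```bash
python3 -c "
from a import *
go(.599,-.0219,.03,-103.5)
D=read_camera('side')
cv2.imwrite('pics/s15.png',cv2.resize(D['color'][290:370,350:450,::-1],None,fx=6,fy=6,interpolation=cv2.INTER_CUBIC))
"
```

```text
t 14.07 pos [ 0.5558 -0.2686  0.0418] yaw -103.42 tilt [ 0.002 -0.001 -1.   ] F [-0.2 -0.5 -1.4] w mm 12.9 q6 1.31
shift first [-0.25    0.0116 -0.0152] | turn rad 0.0015 | shift after turn [-0.2499  0.0118 -0.0156]
```

View pics/s15.png

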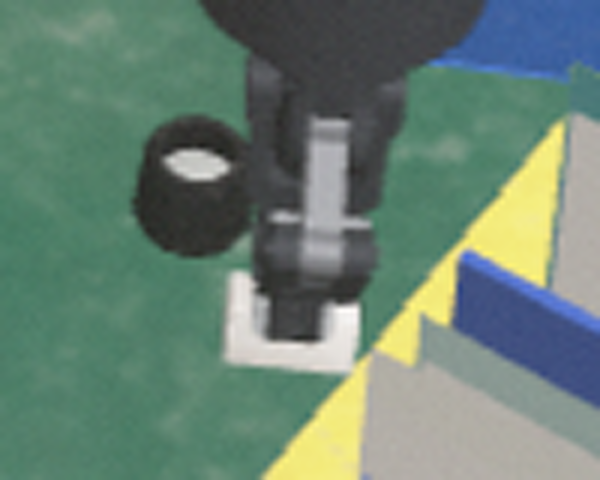

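arm_command --pt "-0.031 0 -0.0019 0" --pt "-0.031 0 -0.0019 0" --pt "-0.031 0 -0.0019 0" --pt "-0.031 0 -0.0019 0" --pt "-0.031 0 -0.0019 0" --pt "-0.031 0 -0.0019 0" --pt "-0.031 0.006 -0.0019 0" --pt "-0.031 0.006 -0.0019 0" --pt "0 0 0 0" --pt "0 0 0 0"

```text
time: 15.38
tool_pos: [0.5978, -0.0238, 0.0279]
tcp_rot: [-1.09, 1.38, -1.379]
wrist_force: [-1.1, -0.3, -0.7]
width: 0.151
```

```bash
python3 -c "
from a import *
go(.599,-.0219,-.001,-103.5)
D=read_camera('side')
cv2.imwrite('pics/s16.png',cv2.resize(D['color'][210:290,320:420,::-1],None,fx=7,fy=7,interpolation=cv2.INTER_CUBIC))
"
```

```text
t 15.38 pos [ 0.5978 -0.0238  0.0279] yaw -103.4 tilt [-0.001 -0.    -1.   ] F [-1.1 -0.3 -0.7] w mm 12.9 q6 1.72
shift first [-0.0022  0.0289  0.0008] | turn rad 0.0018 | shift after turn [-0.0022  0.0289  0.0007]
```

View pics/s16.png

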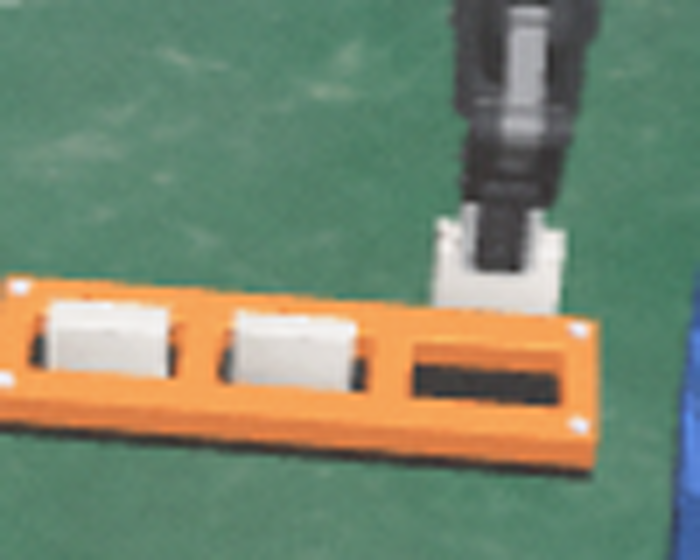

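arm_command --pt "-0.002 0.01 0 0" --pt "0 0.01 0 0" --pt "0 0.008 0 0" --pt "0 0 0 0" --pt "0 0 0 0"

```text
time: 16.05
tool_pos: [0.5987, -0.0217, 0.0]
tcp_rot: [-1.089, 1.38, -1.38]
wrist_force: [0.7, -0.0, 0.3]
width: 0.151
```

```bash
python3 -c "
from a import *
go(.598,-.0217,-.012,-103.5)
D=read_camera('side')
cv2.imwrite('pics/s17.png',cv2.resize(D['color'][210:290,320:420,::-1],None,fx=7,fy=7,interpolation=cv2.INTER_CUBIC))
"
```

```text
t 16.05 pos [ 0.5987 -0.0217  0.    ] yaw -103.48 tilt [-0. -0. -1.] F [ 0.7 -0.   0.3] w mm 12.9 q6 1.73
shift first [ 0.0002  0.012  -0.0006] | turn rad 0.0003 | shift after turn [ 0.0002  0.012  -0.0006]
```

View pics/s17.png

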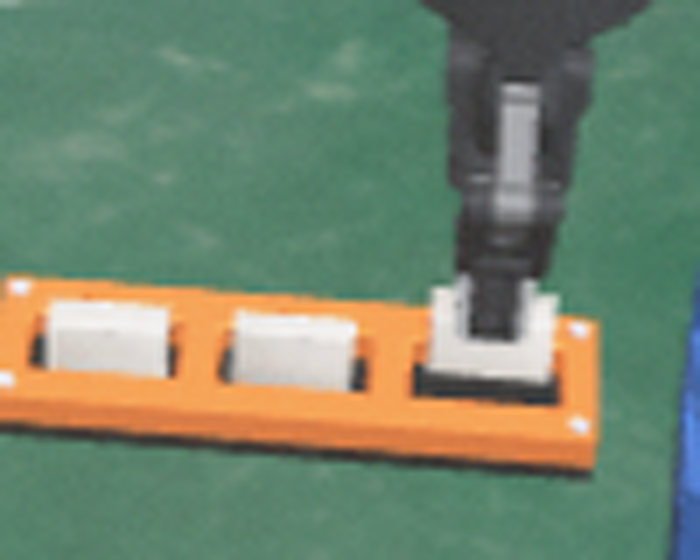

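arm_command --pt "0 0.004 -0.001 0" --pt "0 0.005 0 0" --pt "0 0.003 0 0" --pt "0 0 0 0" --pt "0 0 0 0"

```text
time: 16.73
tool_pos: [0.5977, -0.0214, -0.0119]
tcp_rot: [-1.089, 1.38, -1.38]
wrist_force: [-0.1, -0.3, -0.9]
width: 0.152
```

arm_command --pt "0 0 0 0" --pt "0 0 0 0" --pt "0 0 0 0" --pt "0 -0.02 0 0" --pt "0 -0.03 0 0" --pt "0 -0.04 0 0" --pt "0 -0.05 0 0" --pt "0 -0.03 0 0" --pt "0 0 0 0" --fingers 0.04

```text
time: 17.85
tool_pos: [0.6008, -0.0216, 0.1637]
tcp_rot: [-1.082, 1.373, -1.384]
wrist_force: [-0.1, -0.3, 0.6]
width: 0.468
```

```bash
python3 -c "
from a import *
go(.5445,.269,.16,-90)
D=read_camera('side')
cv2.imwrite('pics/s18.png',cv2.resize(D['color'][210:290,310:410,::-1],None,fx=7,fy=7,interpolation=cv2.INTER_CUBIC))
"
```

```text
t 17.85 pos [ 0.6008 -0.0216  0.1637] yaw -103.47 tilt [ 0.009 -0.001 -1.   ] F [-0.1 -0.3  0.6] w mm 40.0 q6 1.73
shift first [-0.2695  0.0029 -0.1224] | turn rad -0.2352 | shift after turn [-0.2906  0.0037 -0.0563]
```

View pics/s18.png

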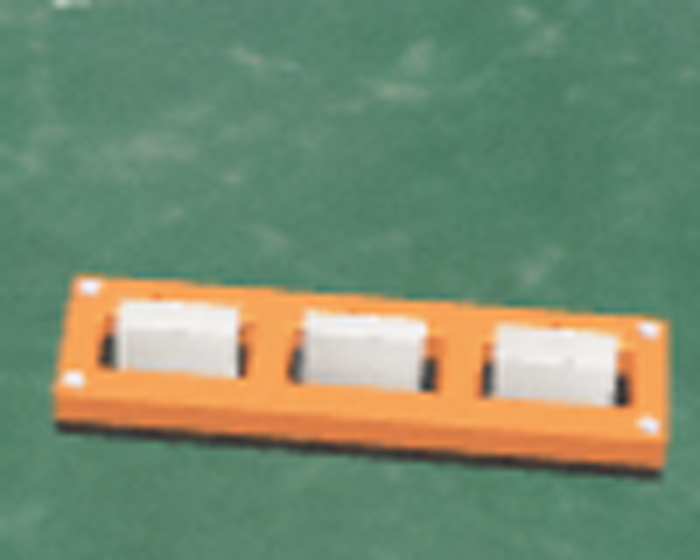

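```bash
python3 -c "
from a import *
T=pickle.load(open('top0.pkl','rb'))
for p in ((210,187),(343,138),(176,128),(345,67)): print(p,ray(T,*p,0).round(3),ray(T,*p,.25).round(3))
"
```

```text
(210, 187) [0.669 0.295 0.   ] [0.585 0.242 0.25 ]
(343, 138) [ 0.793 -0.08   0.   ] [ 0.685 -0.062  0.25 ]
(176, 128) [0.849 0.39  0.   ] [0.73  0.319 0.25 ]
(345, 67) [ 1.012 -0.099  0.   ] [ 0.863 -0.078  0.25 ]
```

```bash
python3 -c "
from a import *
T=read_camera('top');cv2.imwrite('pics/t5.png',T['color'][:,:,::-1])
D=read_camera('side');cv2.imwrite('pics/s19.png',D['color'][:,:,::-1])
"
```

```text
(no output)
```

View pics/t5.png

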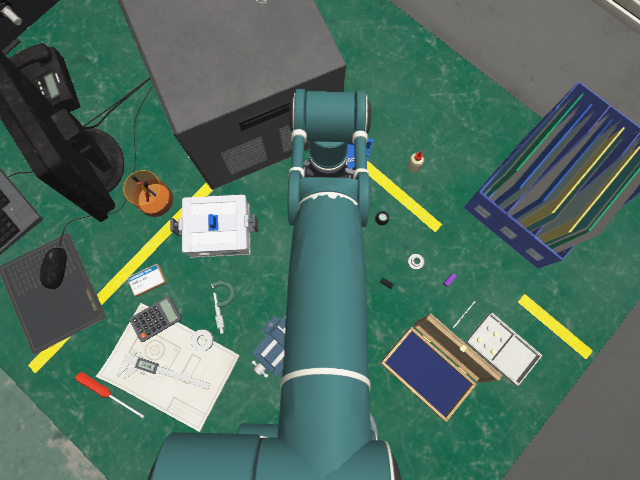

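View pics/s19.png

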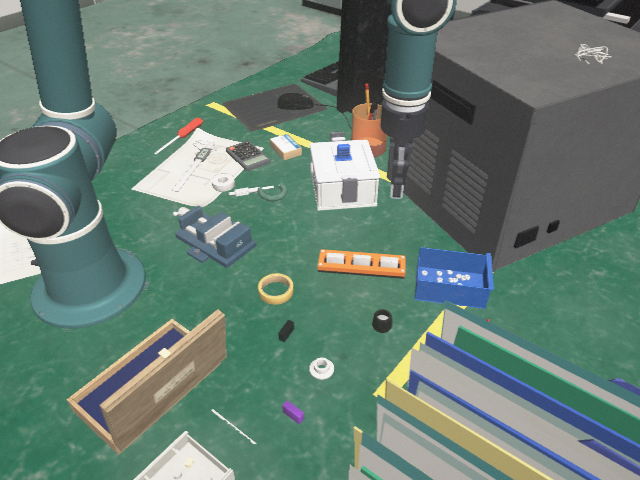

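arm_command --pt "-0.03 0 -0.0136 0" --pt "-0.03 0 -0.0136 0" --pt "-0.03 0 -0.0136 0" --pt "-0.03 0 -0.0136 0" --pt "-0.03 0 -0.0136 0" --pt "-0.03 0 -0.0136 0" --pt "-0.03 0 -0.0136 0" --pt "-0.03 0 -0.0136 0" --pt "-0.03 0 -0.0136 0" --pt "0 0 0 -0.114" --pt "0 0 0 -0.114" --pt "0 0 0 0" --pt "0 0 0 0"

```text
time: 19.62
tool_pos: [0.5408, 0.2693, 0.1568]
tcp_rot: [-1.207, 1.217, -1.216]
wrist_force: [-1.1, 0.1, -0.4]
width: 0.466
```

```bash
python3 -c "
from a import *
go(.5445,.269,.115,-90.4)
D=read_camera('side')
cv2.imwrite('pics/s20.png',cv2.resize(D['color'][90:190,280:400,::-1],None,fx=6,fy=6,interpolation=cv2.INTER_CUBIC))
"
```

```text
t 19.62 pos [0.5408 0.2693 0.1568] yaw -90.53 tilt [-0.002 -0.001 -1.   ] F [-1.1  0.1 -0.4] w mm 39.8 q6 2.0
shift first [0.0003 0.0418 0.0038] | turn rad -0.0022 | shift after turn [0.0003 0.0418 0.0037]
```

View pics/s20.png

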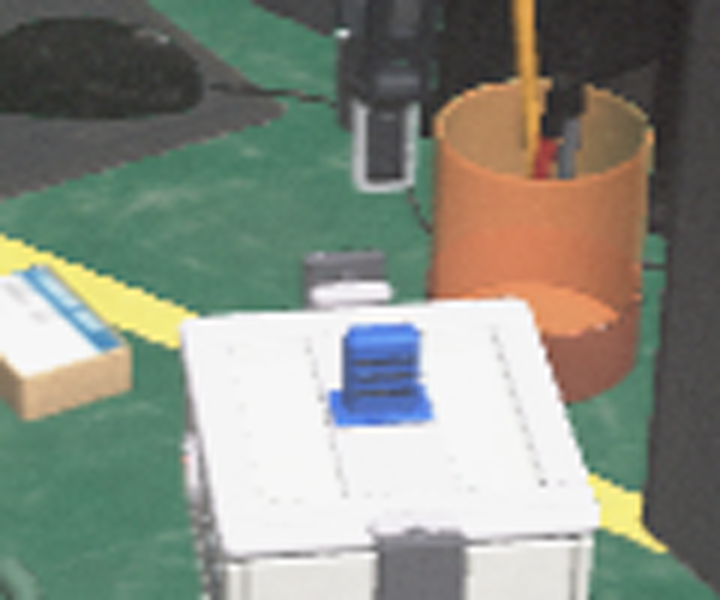

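arm_command --pt "0 0.02 0.003 0" --pt "0 0.02 0 0" --pt "0 0.02 0 0" --pt "0 0 0 0" --pt "0 0 0 0"

```text
time: 20.3
tool_pos: [0.5445, 0.2698, 0.0979]
tcp_rot: [-1.206, 1.215, -1.214]
wrist_force: [-0.1, 0.3, 0.1]
width: 0.468
```

```bash
python3 -c "
from a import *
go(.5442,.269,.067,-90.4)
D=read_camera('side')
cv2.imwrite('pics/s21.png',cv2.resize(D['color'][90:190,280:400,::-1],None,fx=6,fy=6,interpolation=cv2.INTER_CUBIC))
T=read_camera('top');cv2.imwrite('pics/t6.png',cv2.resize(T['color'][140:260,140:290,::-1],None,fx=5,fy=5))
"
```

```text
t 20.3 pos [0.5445 0.2698 0.0979] yaw -90.41 tilt [-0. -0. -1.] F [-0.1  0.3  0.1] w mm 39.9 q6 2.0
shift first [ 0.0008  0.0309 -0.0003] | turn rad -0.0002 | shift after turn [ 0.0008  0.0309 -0.0003]
```

View pics/s21.png

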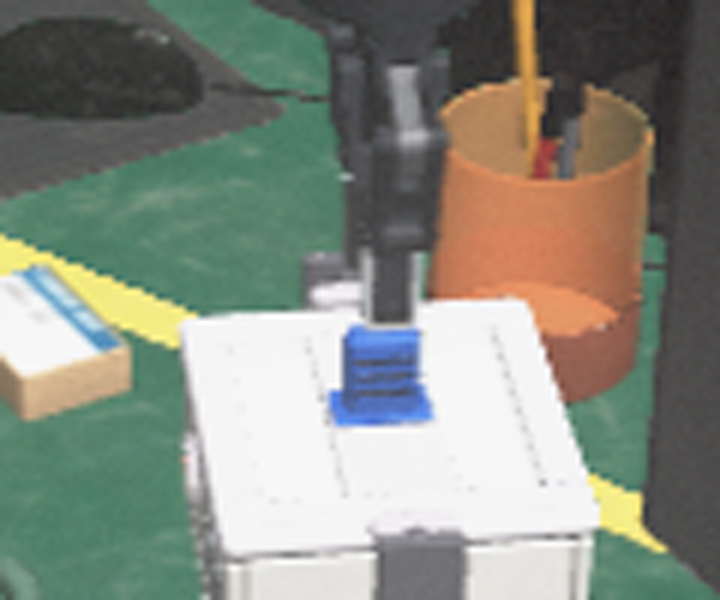

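View pics/t6.png

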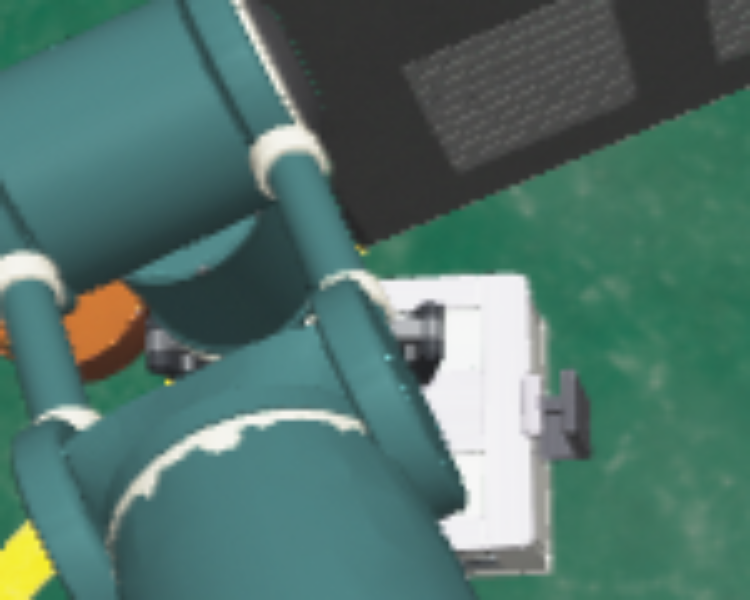

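```bash
python3 -c "
from a import *
D=read_camera('side')
for X in ((.5445,.2498,.128),(.5445,.2498,.138),(.5445,.243,.131),(.5445,.2698,.128)): print(X,((proj(D,X)-[280,90])*6+3).round())
"
```

```text
(0.5445, 0.2498, 0.128) [387. 346.]
(0.5445, 0.2498, 0.138) [388. 323.]
(0.5445, 0.243, 0.131) [390. 349.]
(0.5445, 0.2698, 0.128) [379. 319.]
```

arm_command --pt "0 0.012 -0.001 0" --pt "0 0.012 0 0" --pt "0 0.006 0 0" --pt "0 0 0 0" --pt "0 0 0 0"

```text
time: 21.08
tool_pos: [0.5437, 0.2698, 0.0682]
tcp_rot: [-1.206, 1.214, -1.215]
wrist_force: [1.0, 0.5, 1.3]
width: 0.467
```

```bash
python3 -c "
from a import *
go(.5442,.269,.067,-90.4)
D=read_camera('side')
cv2.imwrite('pics/s22.png',cv2.resize(D['color'][90:190,280:400,::-1],None,fx=6,fy=6,interpolation=cv2.INTER_CUBIC))
"
```

```text
t 21.07 pos [0.5437 0.2698 0.0682] yaw -90.42 tilt [ 0.  0. -1.] F [1.  0.5 1.3] w mm 39.9 q6 2.0
shift first [0.0008 0.0012 0.0005] | turn rad -0.0003 | shift after turn [0.0008 0.0012 0.0005]
```

View pics/s22.png

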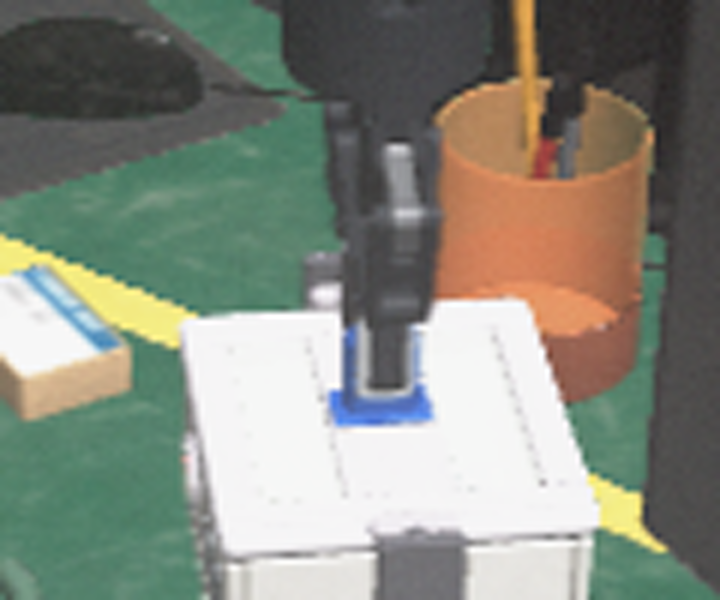

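arm_command --pt "0.0007 0 0 0" --pt "0 0 0 0" --pt "0 0 0 0" --pt "0 0 0 0" --pt "0 0 0 0" --pt "0 0 0 0" --fingers 0.0 --newtons 80

```text
time: 21.88
tool_pos: [0.5439, 0.2685, 0.0689]
tcp_rot: [-1.206, 1.213, -1.215]
wrist_force: [-1.3, -5.0, 5.1]
width: 0.139
```

arm_command --pt "0 -0.0005 0 0" --pt "0 -0.0005 0 0" --pt "0 -0.0005 0 0" --pt "0 -0.0005 0 0" --pt "0 0 0 0"

```text
time: 22.5
tool_pos: [0.5438, 0.2685, 0.0689]
tcp_rot: [-1.206, 1.214, -1.215]
wrist_force: [4.0, -4.3, -3.7]
width: 0.136
```

```bash
python3 -c "
from a import *
go(.5442,.269,.097,-90.4)
"
```

```text
t 22.5 pos [0.5438 0.2685 0.0689] yaw -90.41 tilt [ 0.    -0.001 -1.   ] F [ 4.  -4.3 -3.7] w mm 11.6 q6 2.0
shift first [-0.0005 -0.0281  0.0004] | turn rad -0.0002 | shift after turn [-0.0005 -0.0281  0.0004]
```

arm_command --pt "0 -0.0005 0 0" --pt "0 -0.0005 0 0" --pt "0 -0.0005 0 0" --pt "0 -0.0005 0 0" --pt "0 -0.0005 0 0" --pt "0 -0.0005 0 0" --pt "0 0 0 0"

```text
time: 23.38
tool_pos: [0.5425, 0.2691, 0.0736]
tcp_rot: [-1.207, 1.216, -1.214]
wrist_force: [-2.5, -0.6, -7.2]
width: 0.14
```

arm_command --pt "0 -0.0005 0 0" --pt "0 -0.0005 0 0" --pt "0 -0.0005 0 0" --pt "0 -0.0005 0 0" --pt "0 -0.0005 0 0" --pt "0 -0.0005 0 0" --pt "0 0 0 0"

```text
time: 24.25
tool_pos: [0.5441, 0.2692, 0.0766]
tcp_rot: [-1.205, 1.214, -1.215]
wrist_force: [-0.3, -0.9, -4.8]
width: 0.139
```

arm_command --pt "0 -0.001 0 0" --pt "0 -0.001 0 0" --pt "0 -0.001 0 0" --pt "0 -0.001 0 0" --pt "0 -0.001 0 0" --pt "0 -0.001 0 0" --pt "0 -0.001 0 0" --pt "0 -0.001 0 0" --pt "0 -0.001 0 0" --pt "0 -0.001 0 0" --pt "0 0 0 0"

```text
time: 25.62
tool_pos: [0.5436, 0.2688, 0.0863]
tcp_rot: [-1.206, 1.214, -1.215]
wrist_force: [0.0, -2.1, 3.2]
width: 0.139
```

```bash
python3 -c "
from a import *
go(.5442,.269,.099,-90.4)
D=read_camera('side')
cv2.imwrite('pics/s23.png',cv2.resize(D['color'][90:215,280:400,::-1],None,fx=5,fy=4.7,interpolation=cv2.INTER_CUBIC))
"
```

```text
t 25.62 pos [0.5436 0.2688 0.0863] yaw -90.42 tilt [ 0. -0. -1.] F [ 0.  -2.1  3.2] w mm 11.9 q6 2.0
shift first [-0.0002 -0.0127  0.0006] | turn rad -0.0004 | shift after turn [-0.0002 -0.0127  0.0006]
```

View pics/s23.png

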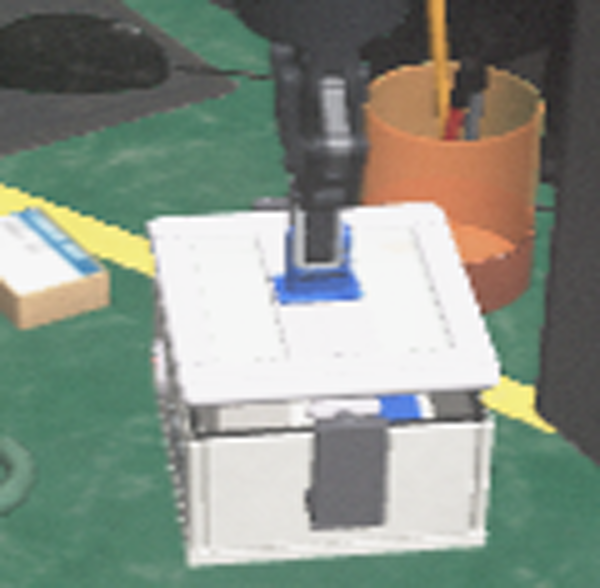

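arm_command --pt "0 -0.001 0 0" --pt "0 -0.001 0 0" --pt "0 -0.001 0 0" --pt "0 -0.001 0 0" --pt "0 -0.001 0 0" --pt "0 -0.001 0 0" --pt "0 -0.001 0 0" --pt "0 -0.001 0 0" --pt "0 -0.001 0 0" --pt "0 -0.001 0 0" --pt "0 -0.001 0 0" --pt "0 -0.001 0 0" --pt "0 -0.001 0 0" --pt "0 0 0 0" --pt "0 0 0 0" --pt "0 0 0 0"

```text
time: 27.68
tool_pos: [0.5434, 0.269, 0.099]
tcp_rot: [-1.206, 1.215, -1.214]
wrist_force: [0.8, 0.4, -3.9]
width: 0.141
```

```bash
python3 -c "
from a import *
go(.5442,.269,.099,-90.4)
D=read_camera('side')
cv2.imwrite('pics/s24.png',cv2.resize(D['color'][80:215,260:410,::-1],None,fx=5,fy=4.4,interpolation=cv2.INTER_CUBIC))
T=read_camera('top');cv2.imwrite('pics/t24.png',T['color'][:,:,::-1])
"
```

```text
t 27.68 pos [0.5434 0.269  0.099 ] yaw -90.41 tilt [-0. -0. -1.] F [ 0.8  0.4 -3.9] w mm 12.0 q6 2.0
shift first [-0.      0.      0.0008] | turn rad -0.0002 | shift after turn [-0.      0.      0.0008]
```

View pics/s24.png

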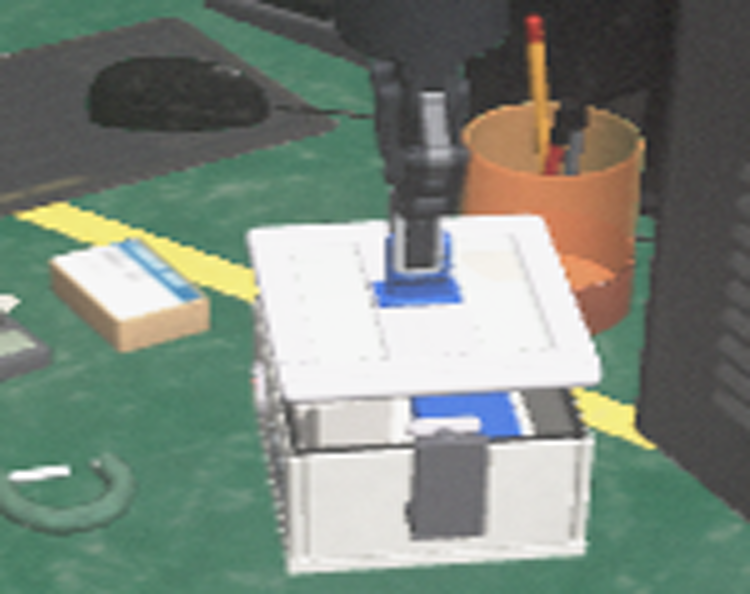

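View pics/t24.png

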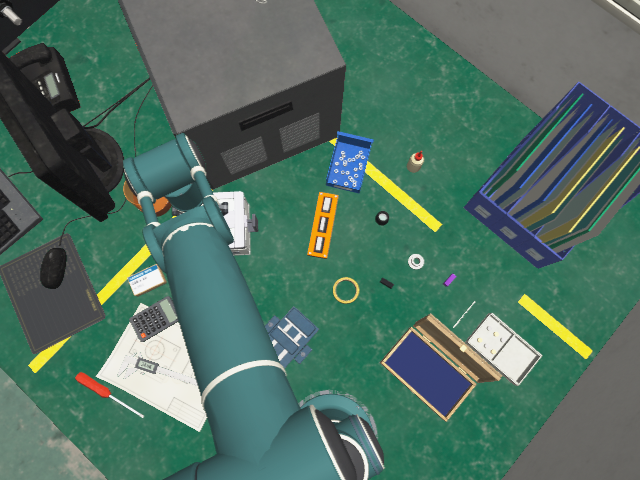

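```bash
python3 -c "
from a import *
D=read_camera('side')
for dz in (.105,.117):
  print(dz,[((proj(D,(x,y,dz))-[260,80])*[5,4.4]+2.5).round().tolist() for x,y in ((.4725,.187),(.6165,.187),(.4725,.351),(.6165,.351))])
s=sensors.read_state();print(s['wrist_force'].round(1),s['torque'].round(2),s['tool_pos'].round(4))
"
```

```text
0.105 [[281.0, 413.0], [602.0, 394.0], [243.0, 246.0], [536.0, 230.0]]
0.117 [[280.0, 392.0], [604.0, 374.0], [243.0, 227.0], [537.0, 211.0]]
[-0.4 -0.2 -3.9] [ 0.04 -0.02  0.05] [0.5434 0.269  0.099 ]
```

```bash
python3 -c "
from a import *
D0=pickle.load(open('side0.pkl','rb'));D=read_camera('side');pickle.dump(D,open('sideF.pkl','wb'))
for c,dz in ((D0,0),(D,.03)):
  print([proj(c,(x,y,z+dz)).round(1).tolist() for z in (.075,.087) for x,y in ((.4725,.187),(.6165,.187),(.4725,.351),(.6165,.351))])
a=cv2.resize(D0['color'][130:200,300:390],None,fx=8,fy=8,interpolation=cv2.INTER_CUBIC)
b=cv2.resize(D['color'][120:190,300:390],None,fx=8,fy=8,interpolation=cv2.INTER_CUBIC)
cv2.imwrite('pics/c0.png',a[:,:,::-1]);cv2.imwrite('pics/c1.png',b[:,:,::-1])
"
```

```text
[[315.7, 184.4], [379.0, 180.0], [308.4, 146.0], [366.0, 142.4], [315.7, 180.0], [379.4, 175.6], [308.3, 141.8], [366.3, 138.2]]
[[315.6, 173.2], [379.9, 168.9], [308.2, 135.3], [366.6, 131.8], [315.6, 168.6], [380.3, 164.3], [308.1, 130.9], [366.9, 127.5]]
```

View pics/c0.png

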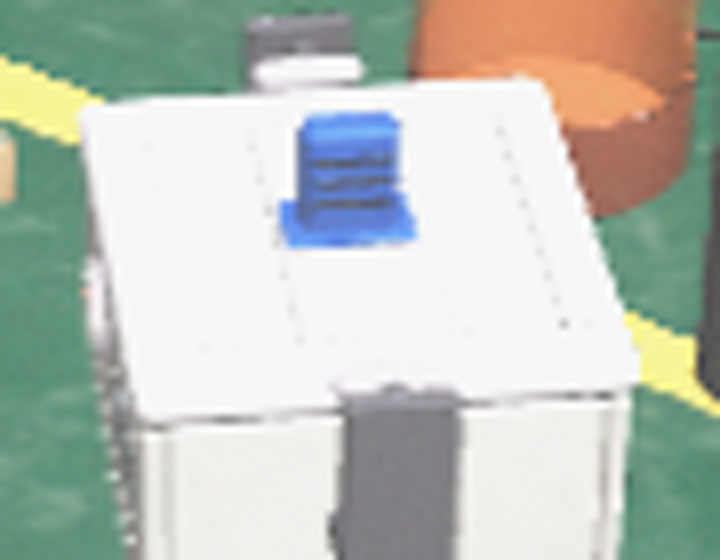

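View pics/c1.png

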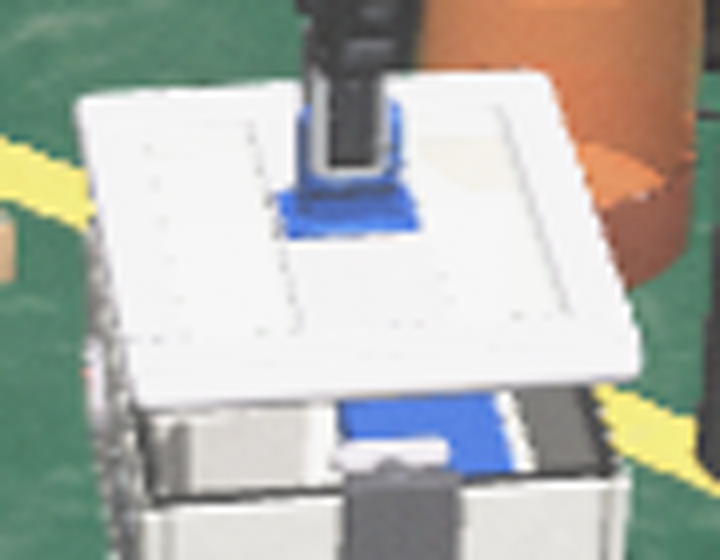

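```bash
python3 -c "
from a import *
print(job.finish_job()); go(.5442,.269,.099,-90.4)"
```

```text
the job is handed in; nothing more can be done
None
the job is handed in; nothing more can be done
```

The job is done and handed in at about 28 s on the robot's clock. The two loose gauge blocks stand in the two end wells. The arm still grips the blue tab, holding the lid about 3 cm above the rim.

- **Blocks:** The thin block went into well_0 and the thick one into well_2. The side picture after each release showed them upright and fully down. I only let go of the middle block's neighbours, and it did not move. I did not touch the loupe, the flange or the look-alikes.
- **Lid:** I lifted it in 0.5 to 1 mm steps, and it never jumped. The tool rose 30.2 mm. The lid's four corners moved 10.6 to 12.0 px up in the side view. An even 30 mm lift should give about 10.8 px at the far corners and 11.2 px at the near ones, so the lid is level to about 2 mm. At the end the downward force was 3.9 N, which fits the lid's weight alone.
- **A disagreement:** The fingertips really sat about 30 mm above the reported TCP height. My first try at the thin block therefore closed on air above it, without touching anything. I measured the offset in the side view and used it for every later move. The reported finger opening also read about 2 mm less than the known sizes, which did no harm.

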